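Kit a repair tray from the sloped parts bin

TASK

Set up a kit for the next repair: first take the top tray off the pile, leaving the trays under it as they stand, and set it down upright in the middle of the green mat. Then fetch the finned heat sink and the ring-shaped choke from the sloped bin and lay them flat in the tray, one in each pocket, the heat sink with its fins up. Set things down rather than dropping them, and leave the relay and everything else where it is.

Things in the scene. Friction and masses are not known exactly. Their poses are not given: they have to be found in the camera images.
- bin: White plastic parts bin on a fixed stand, 304 wide (y). Origin on the table under it; x points from its open front, which faces the mat, to its back. The bin floor slopes 35 degrees, rising towards +x from its front edge at x -60, z 35. Three compartments centred at y -100, 0, +100, each 96 wide inside; dividers 4 thick, 24 high off the floor; front lip 10 high. One part in each, against the lip.
- shelf_edge (a point): Middle of the lower front edge of a fixed plywood shelf above the bin: 140 above and 22 beyond (+x) the underside centres of the parts. The shelf runs 324 along y, 115 back towards +x and is 10 thick, with boxes on it 45 high. It leaves the parts in view from above but blocks a gripper coming straight down: come in leaning, about square to the sloping floor.
- heatsink: Aluminium finned heat sink, 30 (x) by 24 (y) by 22 high (z), five upright fins running along x over a 5 thick base, about 35 g. Origin at the centre of its underside, z out through the fins. On the sloping bin floor its z leans 35 degrees to the bin's front and its y runs along the row of compartments: grip it across y. Its compartment varies.
- choke: Copper ring-shaped choke, outer diameter 30, hole 12, 14 high (z), about 30 g. Origin at the centre of its underside, z along the ring's axis. Lies flat on the sloping floor like the heat sink; grip it across its outside, 30 wide, along the row of compartments.
- relay: Black plastic box relay, 30 by 18 by 20 high, origin at the centre of its underside. Not wanted: stays in the bin.
- tray: Top tray: grey plastic, 150 (x) by 92 (y) by 34 high, 120 g; origin at its underside's centre. A rib along y at x 0, 10 thick, top at z 29, is the handle: pinch it along x from above. Two pockets, 66 (x) by 84 (y) inside, centred at x -38 and +38, floors at z 6, walls 4 thick. Its 3 high foot sits inside the tray below (2.5 clearance): lift straight up.
- tray_mid: Second tray of the pile, same as the top one; its underside is at z 31. Stays where it is.
- tray_low: Bottom tray of the pile, same as the others, on the table. Stays where it is.
- mat: Green work mat fixed on the table, 230 (x) by 200 (y) by 3 thick; origin at the centre of its underside.
- bottle: White plastic bottle, diameter 40, 95 high, standing; origin at the centre of its underside. Leave alone.
- tin: Open steel tin, 64 across, 42 high, standing; origin at the centre of its underside. Leave alone.
- driver: Screwdriver with black handle, 160 long, lying on the table. Leave alone.
Mind the look-alikes: they are no part of the job. Leave any orange or pink look-alike of the tray alone.

How it is judged:
By the outcome, as a careful person would: the job done as asked, in the order asked, and still so for the second after the job is handed in, with the robot touching nothing.
It also fails if it takes over 72 s, if anything falls off the work surface, if the arm or the gripper's body presses on something with over 40 N, if the wrist force passes 120 N, or if a joint passes its speed limit or range.

ROBOT

A 6-joint arm with a two-finger parallel gripper is mounted at the origin on the work surface. World frame = base frame: x ahead of the robot, y to its left, z up, the work surface at z = 0. Lengths are in m, angles in rad, forces in N, time in s.
With the tool pointing down it reaches from about 0.375 to 0.975 m from the base axis. Payload 3.8 kg.
Tool frame: the origin (TCP) lies midway between the tips of the shut fingers; the grasp point (between the pads) lies 19 mm behind it; z points along the fingers, y is the line along which they close (so a half turn about z gives the same grasp; the last joint's range is limited). The gripper opens to 88 mm and grips with 3 to 60 N. Pads are 18 mm wide; open, the fingers measure 123 mm over their backs; the gripper's body (75 mm by 187 mm) begins 45 mm behind the grasp point.
Start: joints at [-1.152, 0.264, 1.604, -0, 1.274, -0.037], TCP at [0.297, -0.606, 0.208] pointing down, gripper open.
Joint ranges: [-2.63, 2.63], [-0.94, 2.18], [0.31, 2.57], [-1.31, 4.45], [0, 2.66], [-2.55, 2.55]. Speed limits (rad/s): [2.57, 2.57, 3.14, 3.14, 3.14, 3.14].

INTERFACE

Orientations are given as a unit quaternion [x, y, z, w].
In Python, from bench import arm gives the robot as it stands. The module is installed in compiled form; this text tells all that it offers.
- The arm moves only by the shell command python3 -m handwheel 'ROWS' [OPENING] [FORCE]. ROWS is a JSON object of lists of equal length, an entry for each row: "slide": the shift along the tool's x, y, z as a fraction of full scale, a list of three; "turn": the turn, a rotation vector about the tool's x, y, z as a fraction of full scale, a list of three. A call has 1 to 20 rows; each row is the pose to reach, as a shift and turn from the pose commanded when the call began, along the tool's axes at that moment; what a row does not reach only later rows make up. Full scale, the value 1, is 0.5 m for a shift and 60 degrees for a turn. A row lasts 1/10 s, in which the tool goes at most 50 mm and 8.59 degrees, less where a joint would pass 70% of its speed; a pose out of reach is approached as far as the arm can. A call with a number of a shift or a turn outside -1 to 1 is refused whole. A call with a gripper value outside its range is refused whole. OPENING is the closure in counts, from 0 (fully open) to 255 (shut), set as the call begins (- or left out, the last holds). The fingers move at their own pace and stop on an object; FORCE is the grip in N (left out, the last holds). Time passes only in rows, so rows that repeat a pose let the fingers close. It gives the time, the measured TCP pose, the force, the opening and the grip force at its end, in the units of the state.
- arm.sense(): the state, without advancing time (a new reading comes with each control period).
- arm.get_image(name): name is "scene" or "side" or "wrist"; returns (picture, depth): 480x640x3 uint8, red, green, blue; 480x640 float32, m along the optical axis (not along the pixel's ray), 0 where there is no reading.
- arm.camera_params(name): a dict with "fx", "fy", "cx", "cy" (pixels), "R" (3x3) and "t" (3): a world point X has camera coordinates R X + t. Camera axes: x right, y down, z forward; pixel columns grow to the right and rows downward; lengths in m; the calibration is good to about 2 mm. The wrist camera is an equidistant fisheye: a pixel r from the principal point sees the ray r / f radians off the axis. A picture is of the moment at which its call begins: read the wrist's pose just before it. camera_params takes no time and is no camera call; for the wrist camera it gives the pose at the moment of the call.
- arm.hand_in(): hands the job in; it is judged then, once.
The state is a dict: "clock": time; "joint_positions": joint angles; "joint_vel": joint speeds; "joint_torque": joint torques, N m; "tcp_pos": TCP position; "tcp_rot": TCP orientation; "contact_force": force on the tool from outside, world axes, zero at the start; "wrist_torque": the same for the moment, N m; "opening": finger opening in m; "grip_force": force on a finger pad.
Only numpy, scipy, OpenCV 4.12 (cv2) and the standard library are available. Lean on these libraries where they do the work, as an engineer would, in place of code of your own. Each camera call takes 0.05 s, during which the arm holds its last target. There are 200 camera calls.

## Working session

There is one attempt and no reset: what is moved stays moved. The work goes in short steps, Python scripts to look and compute and a shell command to move; the robot and the scene stay as the last step left them, time stands still between calls to the robot, and variables do not carry over. Pictures are saved under pics/ and viewed, at most 10 in all, crops included, and the job is handed in when it is done.

```bash
mkdir -p pics; cat > h.py <<'E'
import numpy as np, cv2
from bench import arm
from scipy.spatial.transform import Rotation as Ro
def pts(name):
    im,d=arm.get_image(name); p=arm.camera_params(name)
    return im,d,p
def world(p,d,u,v):
    z=d; c=np.stack([(u-p['cx'])/p['fx']*z,(v-p['cy'])/p['fy']*z,z],-1)
    return (c-np.array(p['t']))@np.array(p['R'])
def cloud(p,d):
    v,u=np.mgrid[:480,:640]; return world(p,d,u,v)
E
python3 - <<'E'
from h import *
print(arm.sense())
for n in('scene','side'):
    im,d,p=pts(n); np.savez(f'{n}.npz',im=im,d=d,**{k:np.array(p[k]) for k in p}); cv2.imwrite(f'pics/{n}0.png',im[:,:,::-1]); print(n,p,(d>0).mean())
E
```

```text
{'clock': 0.0, 'joint_positions': array([-1.15190717e+00,  2.64756036e-01,  1.60538904e+00, -8.05169778e-06,
        1.27370525e+00, -3.69154391e-02]), 'joint_vel': array([-0.00161748, -0.00081121,  0.00150519, -0.00062789, -0.00057416,
       -0.00056565]), 'joint_torque': array([-6.95660256e-04, -5.02108991e+01, -3.56881499e+01,  7.27713341e-02,
        2.93180358e-02, -1.94149748e-04]), 'tcp_pos': array([ 0.29678821, -0.60536848,  0.20647803]), 'tcp_rot': array([ 9.74141593e-01,  2.25935572e-01, -2.18063392e-04, -1.10758361e-03]), 'contact_force': array([-0.66959548, -0.00089098, -0.20436117]), 'wrist_torque': array([-0.02305067, -0.03870968,  0.00414005]), 'grip_force': 0.0, 'opening': 0.08782000037590594}
scene {'fx': 476.0318700435151, 'fy': 476.0318700435151, 'cx': 324.03794086790583, 'cy': 250.0127865407904, 'R': array([[-0.69745521,  0.71646854,  0.01513484],
       [ 0.42029791,  0.42606756, -0.80113426],
       [-0.58043595, -0.55239412, -0.59829327]]), 't': array([ 0.45234491, -0.03326758,  1.57966165])} 0.9913509114583333
side {'fx': 536.3019845293418, 'fy': 536.3019845293418, 'cx': 319.1098353840799, 'cy': 238.48372551726888, 'R': array([[-0.37260857, -0.92777268,  0.02001748],
       [-0.67570743,  0.25646359, -0.69111931],
       [ 0.63606786, -0.27104294, -0.72246342]]), 't': array([0.05564194, 0.45323698, 1.20873619])} 0.9960579427083334
```

View pics/scene0.png

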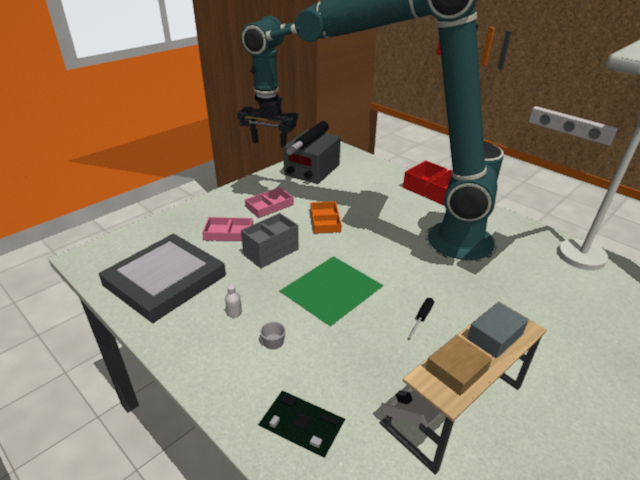

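View pics/side0.png

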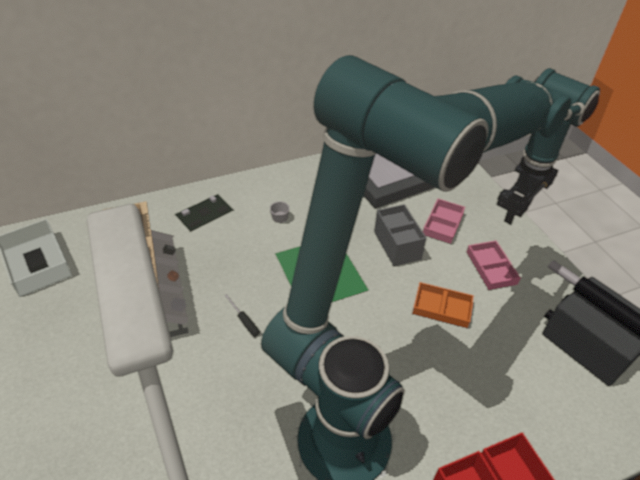

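The scene view shows the grey pile at (270,240), the mat at (332,290) and the shelf and bin at (460,370). In the side view the bin is at (172,290), with the relay at (168,248), choke at (172,275) and heat sink near (175,310).

```bash
python3 - <<'E'
from h import *
def rect(P):
    r=cv2.minAreaRect((P[:,:2]*1000).astype(np.float32)); return np.round(r[0],1),np.round(r[1],1),round(r[2],1)
for n in('scene','side'):
    f=np.load(n+'.npz'); im,d=f['im'].astype(int),f['d']; W=cloud(f,d)
    r,g,b=im[...,0],im[...,1],im[...,2]
    sat=im.max(2)-im.min(2)
    m=(g>r+30)&(g>b+25)&(abs(W[...,2])<.02)
    m=cv2.morphologyEx(m.astype(np.uint8),cv2.MORPH_OPEN,np.ones((3,3)))>0
    print(n,'mat',rect(W[m]),np.median(W[m],0),m.sum())
    box=(slice(205,275),slice(230,310)) if n=='scene' else (slice(195,270),slice(365,430))
    w=W[box].reshape(-1,3); s=sat[box].ravel()
    for lo,hi in((.088,.105),(.03,.105)):
        k=(w[:,2]>lo)&(w[:,2]<hi)&(s<25); print('pile',lo,rect(w[k]),np.median(w[k],0),k.sum())
    box=(slice(230,345),slice(145,200)) if n=='side' else (slice(295,415),slice(400,550))
    w=W[box].reshape(-1,3);k=w[:,2]>.02
    print('bin' ,rect(w[k]),w[k].min(0),w[k].max(0))
    if n=='side':
        for uv in((168,248),(172,275),(175,310)): print(uv,W[uv[1],uv[0]],im[uv[1],uv[0]])
    else:
        k=(w[:,2]>.12)&(r[box].ravel()>b[box].ravel()+25)
        print('shelf',rect(w[k]),np.median(w[k],0))
f=np.load('side.npz'); c=f['im'][220:350,90:230]
cv2.imwrite('pics/binc.png',cv2.resize(c,None,fx=4.4,fy=4.4,interpolation=cv2.INTER_CUBIC)[:,:,::-1])
E
```

```text
scene mat (array([ 478. , -136.5]), array([235.7, 207. ]), 0.6) [ 0.48678445 -0.12824265  0.00211084] 3629
pile 0.088 (array([ 490.9, -386.8]), array([101.7, 154.9]), 86.6) [ 0.49182227 -0.38136313  0.09281427] 371
pile 0.03 (array([ 491. , -386.8]), array([101.7, 155.1]), 86.6) [ 0.4982497  -0.37676925  0.0704483 ] 1816
bin (array([743. , 428.5]), array([1022.4,  265.3]), 26.0) [0.33273208 0.09786212 0.02007494] [1.24636502 0.56267915 0.91160297]
shelf (array([843.1, 396.5]), array([851.8, 188.4]), 9.9) [0.66094724 0.36241656 0.19458518]
side mat (array([ 477.6, -135.2]), array([233.8, 195.6]), 1.2) [ 0.44174183 -0.1751906   0.00271325] 1160
pile 0.088 (array([ 489. , -389.6]), array([ 98.3, 157.7]), 87.5) [ 0.4859574  -0.38871498  0.09342421] 424
pile 0.03 (array([ 547.6, -401.8]), array([112.6, 286.9]), 79.1) [ 0.48350708 -0.39040371  0.06984761] 2096
bin (array([141.2, 281.3]), array([  70. , 1164.5]), 88.4) [-0.44184998  0.2298752   0.02036626] [0.72279759 0.31047729 1.18539471]
(168, 248) [0.66420597 0.25529606 0.06219279] [60 58 55]
(172, 275) [0.56358998 0.26432722 0.05977811] [95 71 57]
(175, 310) [0.45413272 0.28028125 0.04822471] [98 94 92]
```

View pics/binc.png

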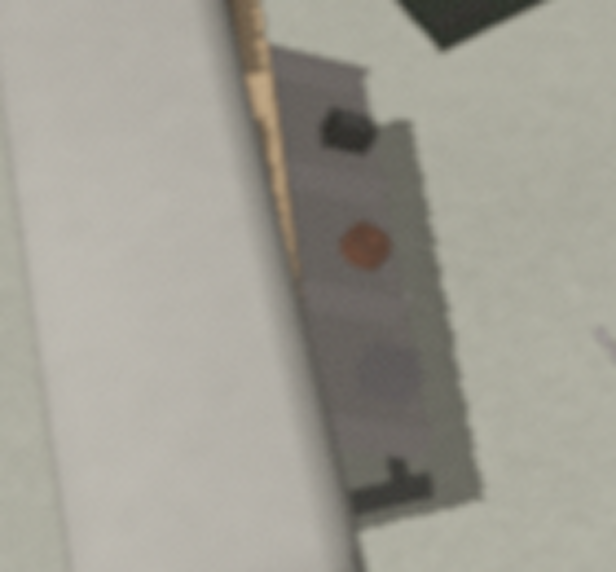

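Crop: relay at (349,131), choke at (366,246), heat sink at (390,370). The tray's x axis lies about along world x. I'll go above the pile and refine from the wrist camera.

```bash
cat >> h.py <<'E'
def plan(pos,z,y):
    """slide/turn (fractions) from the present pose to TCP pos with tool axes z,y (world)"""
    s=arm.sense(); R0=Ro.from_quat(s['tcp_rot']); z=np.array(z,float);z/=np.linalg.norm(z)
    best=None
    for sg in(1,-1):
        yy=np.array(y,float)*sg; yy-=z*(yy@z); yy/=np.linalg.norm(yy)
        v=(R0.inv()*Ro.from_matrix(np.c_[np.cross(yy,z),yy,z])).as_rotvec(degrees=True)
        if best is None or np.linalg.norm(v)<np.linalg.norm(best): best=v
    sl=R0.inv().apply(np.array(pos)-s['tcp_pos'])
    print('slide',np.round(sl/.5,4),'turn',np.round(best/60,4),'| mm',np.round(sl*1000,1),'tcp',np.round(s['tcp_pos'],4),'q',np.round(s['joint_positions'],2),'t',round(s['clock'],2))
def fish(p,u,v):
    a,b=(u-p['cx'])/p['fx'],(v-p['cy'])/p['fy']; r=np.hypot(a,b)+1e-9
    return np.stack([np.sin(r)*a/r,np.sin(r)*b/r,np.cos(r)],-1)
def fcloud(p,d):
    v,u=np.mgrid[:480,:640]; k=fish(p,u,v); c=k/np.maximum(k[...,2:],.05)*d[...,None]
    return (c-np.array(p['t']))@np.array(p['R'])
def wrist():
    p=arm.camera_params('wrist'); im,d=arm.get_image('wrist'); return im,d,p,fcloud(p,d)
def yawv(deg): return [np.cos(np.radians(deg)),np.sin(np.radians(deg)),0]
E
python3 -c "
from h import *
plan([.49,-.388,.2],[0,0,-1],yawv(-3))"
```

```text
slide [ 0.5384 -0.2204  0.0137] turn [-0.0017 -0.0011 -1.0148] | mm [ 269.2 -110.2    6.8] tcp [ 0.2968 -0.6055  0.2066] q [-1.15  0.26  1.61 -0.    1.27 -0.04] t 0.1
```

```bash
python3 -m handwheel '{"slide":[[0.27,-0.11,0],[0.538,-0.22,0],[0.538,-0.22,0],[0.538,-0.22,0],[0.538,-0.22,0],[0.538,-0.22,0],[0.538,-0.22,0],[0.538,-0.22,0],[0.538,-0.22,0],[0.538,-0.22,0],[0.538,-0.22,0],[0.538,-0.22,0]],"turn":[[0,0,-0.14],[0,0,-0.28],[0,0,-0.42],[0,0,-0.56],[0,0,-0.7],[0,0,-0.84],[0,0,-0.98],[0,0,-1],[0,0,-1],[0,0,-1],[0,0,-1],[0,0,-1]]}' 130
python3 - <<'E'
from h import *
im,d,p,W=wrist(); cv2.imwrite('pics/w1.png',im[:,:,::-1]); np.savez('w1.npz',im=im,d=d,W=W)
print(p,(d>0).mean())
E
```

```text
clock: 1.3
tcp_pos: [0.4897, -0.3896, 0.2078]
tcp_rot: [0.731, 0.682, 0.0, -0.0]
contact_force: [-0.2, -0.1, 0.6]
opening: 0.0434
grip_force: 0.0
{'fx': 371.64829954431775, 'fy': 371.64829954431775, 'cx': 320.73937051987485, 'cy': 239.66874102149018, 'R': array([[ 9.97522932e-01, -7.03378171e-02,  7.68807121e-04],
       [-6.73130366e-02, -9.51339081e-01,  3.00704022e-01],
       [-2.04194682e-02, -3.00010908e-01, -9.53717201e-01]]), 't': array([-0.51550769, -0.3788728 ,  0.283864  ])} 0.995693359375
```

View pics/w1.png

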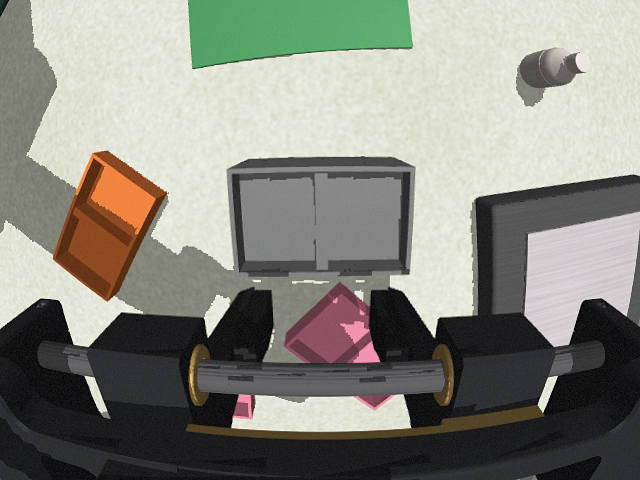

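The wrist view shows the pile's rim corners at about (230,168), (413,167), (409,273) and (235,275), with the rib at x≈320. The green mat is at the top.

```bash
python3 - <<'E'
from h import *
f=np.load('w1.npz'); im=f['im'].astype(int); W=f['W']; sat=im.max(2)-im.min(2)
b=(slice(150,285),slice(215,425)); w=W[b].reshape(-1,3)
for lo in(.084,.092,.094):
    k=(w[:,2]>lo)&(w[:,2]<.11); print(k.sum(),cv2.minAreaRect((w[k,:2]*1000).astype(np.float32)),np.median(w[k,2]))
# corners of rim by ray cast onto z=.096
p={k:v for k,v in arm.camera_params('wrist').items()}
m=(((W[...,2]>.085)&(W[...,2]<.11))|((W[...,2]>.06)&(W[...,2]<.11)))
m[:150]=0;m[285:]=0;m[:,:215]=0;m[:,425:]=0
# rib: profile at mid y
for yy in(-.40,-.388,-.376):
    k=(abs(w[:,1]-yy)<.004)&(w[:,2]>.082)&(w[:,2]<.0935)&(abs(w[:,0]-.49)<.03)
    if k.sum(): print('rib',yy,w[k,0].min(),w[k,0].max(),w[k,0].mean(),k.sum(),np.median(w[k,2]))
cols=[]
k=W[...,1]
g=(W[...,2]>-.01)&(W[...,2]<.012)&(im[...,1]>im[...,0]+30)&(im[...,1]>im[...,2]+25)
print('mat near edge',[ (round(x,3),round(W[...,1][g&(abs(W[...,0]-x)<.004)].min(),4)) for x in(.38,.43,.48,.53,.58)], W[...,0][g].min(),W[...,0][g].max())
E
```

```text
5659 ((489.6548156738281, -388.58282470703125), (93.2251205444336, 150.81414794921875), 86.61780548095703) 0.09492506012276196
3558 ((489.6540832519531, -388.60736083984375), (93.22168731689453, 150.78323364257812), 86.64055633544922) 0.09619244374997285
2998 ((489.6540832519531, -388.60736083984375), (93.22168731689453, 150.78323364257812), 86.64055633544922) 0.09636076396697593
rib -0.4 0.4843045250724315 0.49395543885604654 0.489108805617819 108 0.09142080268407443
rib -0.388 0.4852081410878217 0.49473574414948523 0.4899600815745483 113 0.09142390441318728
rib -0.376 0.48569241834918697 0.49550861774488053 0.4907191590770476 120 0.09129000054413938
mat near edge [(0.38, np.float64(-0.235)), (0.43, np.float64(-0.2344)), (0.48, np.float64(-0.2337)), (0.53, np.float64(-0.233)), (0.58, np.float64(-0.2319))] 0.362815285542392 0.594707339564168
```

```bash
python3 -c "
from h import *
plan([.4897,-.3886,.072],[0,0,-1],yawv(-3.5))"
```

```text
slide [ 0.0018 -0.0003  0.2716] turn [-0.     -0.0001 -0.0082] | mm [ 9.000e-01 -1.000e-01  1.358e+02] tcp [ 0.4898 -0.3895  0.2078] q [-0.71  0.17  1.71  0.    1.25 -0.64] t 1.35
```

```bash
python3 -m handwheel '{"slide":[[0.002,0,0.05],[0.002,0,0.1],[0.002,0,0.15],[0.002,0,0.2],[0.002,0,0.225],[0.002,0,0.24],[0.002,0,0.25],[0.002,0,0.26],[0.002,0,0.264],[0.002,0,0.268],[0.002,0,0.268]],"turn":[[0,0,-0.008],[0,0,-0.008],[0,0,-0.008],[0,0,-0.008],[0,0,-0.008],[0,0,-0.008],[0,0,-0.008],[0,0,-0.008],[0,0,-0.008],[0,0,-0.008],[0,0,-0.008]]}'
```

```text
clock: 2.45
tcp_pos: [0.4905, -0.388, 0.0741]
tcp_rot: [0.728, 0.686, 0.0, 0.0]
contact_force: [0.5, -0.1, -0.4]
opening: 0.0429
grip_force: 0.0
```

```bash
python3 -m handwheel '{"slide":[[0,0,0.003],[0,0,0.006],[0,0,0.006]],"turn":[[0,0,0],[0,0,0],[0,0,0]]}'; python3 -m handwheel '{"slide":[[0,0,0],[0,0,0],[0,0,0],[0,0,0],[0,0,0],[0,0,0],[0,0,0],[0,0,0]],"turn":[[0,0,0],[0,0,0],[0,0,0],[0,0,0],[0,0,0],[0,0,0],[0,0,0],[0,0,0]]}' 255 40
```

```text
clock: 2.75
tcp_pos: [0.4902, -0.3878, 0.0707]
tcp_rot: [0.728, 0.686, -0.0, -0.0]
contact_force: [0.3, -0.3, 0.0]
opening: 0.0434
grip_force: 0.0
clock: 3.55
tcp_pos: [0.4903, -0.3879, 0.0708]
tcp_rot: [0.728, 0.686, 0.0, -0.0]
contact_force: [0.2, -0.4, 0.3]
opening: 0.0005
grip_force: 0.0
```

```bash
python3 - <<'E'
from h import *
im,d,p,W=wrist(); cv2.imwrite('pics/w2.png',im[:,:,::-1]); np.savez('w2.npz',im=im,d=d,W=W)
s=arm.sense(); print(s['opening'],s['grip_force'],s['tcp_pos'])
E
```

```text
0.0008605226551582879 0.0 [ 0.49030973 -0.38790673  0.07081093]
```

View pics/w2.png

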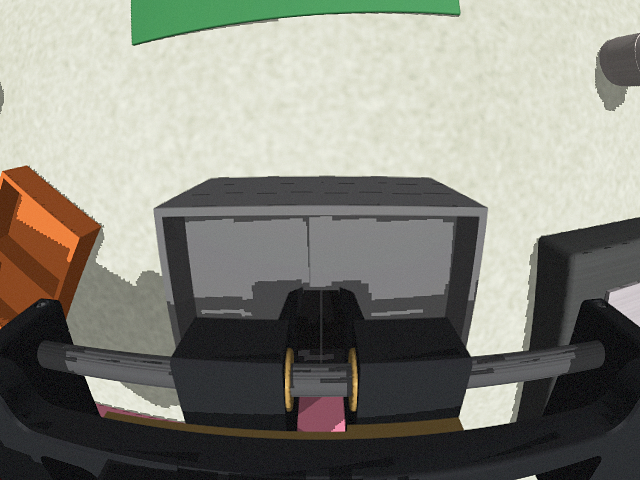

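The fingers are shut at (322,300), apparently over the rib, and the pile is undisturbed. I'll check the fingertip heights from depth.

```bash
python3 - <<'E'
from h import *
f=np.load('w2.npz'); W=f['W'];im=f['im'].astype(int)
for u in(300,318,340):
    for v in(215,250,280,287,292,298,305,312): print((u,v),np.round(W[v,u],4),im[v,u])
w=W[170:320,150:490].reshape(-1,3); k=(w[:,2]>.085)&(w[:,2]<.11); print(np.median(w[k],0))
# project TCP and rib-top points into image
p=arm.camera_params('wrist'); R,t=np.array(p['R']),np.array(p['t'])
def proj(X):
    c=R@np.array(X)+t; r=np.arctan2(np.hypot(c[0],c[1]),c[2]); h=np.hypot(c[0],c[1]); return p['cx']+p['fx']*r*c[0]/h,p['cy']+p['fx']*r*c[1]/h
s=arm.sense(); T=s['tcp_pos']; print('tcp',proj(T),'tcp+20up',proj(T+[0,0,.02]),proj(T+[0,0,.04]))
E
```

```text
(300, 215) [ 0.4815 -0.3529  0.0682] [81 81 82]
(300, 250) [ 0.4801 -0.3716  0.0674] [132 133 134]
(300, 280) [ 0.4788 -0.3879  0.0685] [67 67 67]
(300, 287) [ 0.4785 -0.3922  0.0681] [58 56 57]
(300, 292) [ 0.4816 -0.377   0.1063] [22 24 26]
(300, 298) [ 0.4821 -0.3763  0.1134] [26 27 28]
(300, 305) [ 0.4823 -0.3766  0.1191] [26 27 32]
(300, 312) [ 0.4824 -0.378   0.1223] [20 22 21]
(318, 215) [ 0.491  -0.3479  0.0912] [85 85 85]
(318, 250) [ 0.49   -0.3638  0.0914] [132 133 132]
(318, 280) [ 0.4891 -0.3785  0.0913] [129 127 131]
(318, 287) [ 0.4888 -0.3822  0.0909] [66 67 70]
(318, 292) [ 0.4891 -0.3787  0.1037] [15 13 20]
(318, 298) [ 0.4892 -0.3786  0.1097] [14 18 12]
(318, 305) [ 0.4892 -0.3786  0.116 ] [27 25 23]
(318, 312) [ 0.4892 -0.379   0.121 ] [28 29 29]
(340, 215) [ 0.5015 -0.3544  0.067 ] [88 88 86]
(340, 250) [ 0.5006 -0.3727  0.0679] [132 133 132]
(340, 280) [ 0.4999 -0.3892  0.0684] [134 134 136]
(340, 287) [ 0.4987 -0.3772  0.1031] [38 38 42]
(340, 292) [ 0.4985 -0.3775  0.1074] [18 14 19]
(340, 298) [ 0.4982 -0.3783  0.1113] [16 16 20]
(340, 305) [ 0.498  -0.3792  0.1159] [23 23 22]
(340, 312) [ 0.4977 -0.3787  0.1227] [22 19 20]
[ 0.49097336 -0.35085015  0.09537902]
tcp (np.float64(321.7399562670725), np.float64(280.58540970159044)) tcp+20up (np.float64(321.88065202727006), np.float64(297.6736365666999)) (np.float64(322.05194364096644), np.float64(318.6337625810741))
```

```bash
python3 - <<'E'
from h import *
f=np.load('w1.npz'); W=f['W'];im=f['im'].astype(int)
k=(im.max(2)<70)&(W[...,2]>.15)&(abs(W[...,0]-.49)<.045)
k[:250]=0
for nm,s in(('L',slice(200,300)),('R',slice(345,440))):
    w=W[:,s][k[:,s]]; print(nm,w.min(0),np.percentile(w,[1,50],axis=0))
im,d,p=pts('scene'); W=cloud(p,d)
R,t=np.array(p['R']),np.array(p['t']); T=arm.sense()['tcp_pos']; c=R@T+t; u,v=p['fx']*c[0]/c[2]+p['cx'],p['fy']*c[1]/c[2]+p['cy']; print(u,v)
u,v=int(u),int(v); k=(im[v-60:v+15,u-40:u+40].max(2)<60); w=W[v-60:v+15,u-40:u+40][k]
w=w[(abs(w[:,:2]-T[:2])<.03).all(1)]; print(len(w),w.min(0),np.percentile(w,[2,10,50],axis=0))
cv2.imwrite('pics/s2.png',cv2.resize(im[v-90:v+30,u-70:u+70],None,fx=5,fy=5,interpolation=cv2.INTER_CUBIC)[:,:,::-1])
E
```

```text
L [ 0.45195975 -0.39855776  0.23787193] [[ 0.4536825  -0.39530347  0.24193812]
 [ 0.46807669 -0.3665462   0.31705171]]
R [ 0.49452401 -0.40255616  0.23799344] [[ 0.49512876 -0.3991787   0.24213419]
 [ 0.51135512 -0.36858179  0.31659923]]
270.01410307740724 234.04435820318648
670 [ 0.46034413 -0.41754218  0.06440782] [[ 0.46343368 -0.41247162  0.06750425]
 [ 0.47504982 -0.40320781  0.0866879 ]
 [ 0.49988166 -0.37617923  0.20153027]]
```

View pics/s2.png

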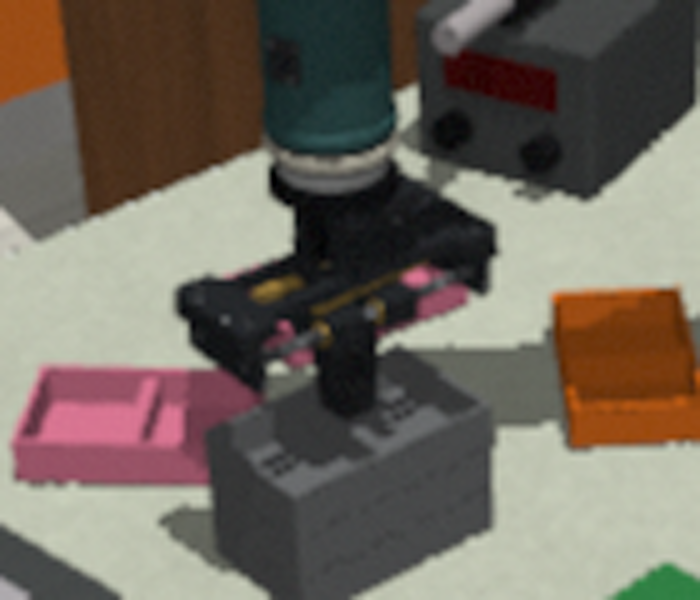

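The fingertips really sit about 30 mm short of the reported TCP: 0.238 against 0.208, and 0.101 against 0.071. They closed above the rib and touched nothing. I'll correct for this by aiming the TCP 30 mm beyond the wanted tip position.

```bash
python3 -m handwheel '{"slide":[[0,0,0],[0,0,0],[0,0,0],[0,0,0],[0,0,0],[0,0,0.02],[0,0,0.035],[0,0,0.045],[0,0,0.05],[0,0,0.05]],"turn":[[0,0,0],[0,0,0],[0,0,0],[0,0,0],[0,0,0],[0,0,0],[0,0,0],[0,0,0],[0,0,0],[0,0,0]]}' 130 40; python3 -m handwheel '{"slide":[[0,0,0.003],[0,0,0.006],[0,0,0.008],[0,0,0.008]],"turn":[[0,0,0],[0,0,0],[0,0,0],[0,0,0]]}'
```

```text
clock: 4.65
tcp_pos: [0.4898, -0.3875, 0.0449]
tcp_rot: [0.728, 0.686, -0.0, -0.001]
contact_force: [-0.4, -0.6, 0.2]
opening: 0.0431
grip_force: 0.0
clock: 5.05
tcp_pos: [0.4903, -0.3879, 0.0418]
tcp_rot: [0.728, 0.686, 0.0, 0.0]
contact_force: [0.4, 0.2, -0.2]
opening: 0.0433
grip_force: 0.0
```

```bash
python3 -m handwheel '{"slide":[[0,0,0],[0,0,0],[0,0,0],[0,0,0],[0,0,0],[0,0,0],[0,0,0]],"turn":[[0,0,0],[0,0,0],[0,0,0],[0,0,0],[0,0,0],[0,0,0],[0,0,0]]}' 255 40;  python3 -m handwheel '{"slide":[[0,0,-0.006],[0,0,-0.014],[0,0,-0.024],[0,0,-0.04],[0,0,-0.07],[0,0,-0.11],[0,0,-0.14],[0,0,-0.16],[0,0,-0.16]],"turn":[[0,0,0],[0,0,0],[0,0,0],[0,0,0],[0,0,0],[0,0,0],[0,0,0],[0,0,0],[0,0,0]]}'
python3 -c "
from h import *
# mat 3 thick: tray underside on .003; release height same tool->tray offset: grasp z .0418 for underside .062
plan([.478+.0006,-.1345+.0007,.0418-.062+.003+.02],[0,0,-1],yawv(0.8))"
```

```text
clock: 5.75
tcp_pos: [0.4903, -0.3879, 0.0419]
tcp_rot: [0.728, 0.686, 0.0, 0.0]
contact_force: [-0.3, 0.4, 0.2]
opening: 0.0096
grip_force: 40.0
clock: 6.65
tcp_pos: [0.4916, -0.389, 0.1246]
tcp_rot: [0.728, 0.686, 0.0, 0.002]
contact_force: [0.5, 0.2, -1.1]
opening: 0.0095
grip_force: 40.0
slide [ 0.5086 -0.0571  0.242 ] turn [ 0.0033  0.0026 -0.0701] | mm [254.3 -28.5 121. ] tcp [ 0.4916 -0.389   0.1246] q [-0.71  0.23  1.8   0.    1.1  -0.65] t 6.65
```

```bash
python3 -m handwheel '{"slide":[[0.02,0,0],[0.07,-0.01,0],[0.13,-0.015,0],[0.2,-0.02,0],[0.27,-0.03,0],[0.34,-0.04,0],[0.4,-0.045,0],[0.45,-0.05,0],[0.485,-0.055,0],[0.505,-0.057,0],[0.509,-0.057,0],[0.509,-0.057,0],[0.509,-0.057,0]],"turn":[[0,0,-0.005],[0,0,-0.01],[0,0,-0.02],[0,0,-0.03],[0,0,-0.04],[0,0,-0.05],[0,0,-0.06],[0,0,-0.07],[0,0,-0.07],[0,0,-0.07],[0,0,-0.07],[0,0,-0.07],[0,0,-0.07]]}'
python3 - <<'E'
from h import *
im,d,p,W=wrist(); cv2.imwrite('pics/w3.png',im[:,:,::-1]); np.savez('w3.npz',im=im,d=d,W=W)
im=im.astype(int)
T=arm.sense()['tcp_pos']; k=(W[...,2]>T[2]+.035)&(W[...,2]<T[2]+.063)&(abs(W[...,0]-T[0])<.09)&(W[...,1]>T[1]+.014)&(W[...,1]<T[1]+.07)
w=W[k]; print(len(w),cv2.minAreaRect((w[:,:2]*1000).astype(np.float32)),w[:,2].max())
# rim level: left/right wall tops, far wall top
r=w[w[:,2]>T[2]+.051]; A=np.c_[r,np.ones(len(r))][:,[0,1,3]]; print('rim plane slopes',np.linalg.lstsq(A,r[:,2],rcond=None)[0],len(r))
plan([.4786,-.1338,.0418-.062+.003],[0,0,-1],yawv(0.8))
E
```

```text
clock: 7.95
tcp_pos: [0.4771, -0.1328, 0.1217]
tcp_rot: [0.702, 0.712, -0.0, 0.0]
contact_force: [0.2, 0.2, -1.2]
opening: 0.0096
grip_force: 40.0
14262 ((475.9610900878906, -102.51656341552734), (151.7445526123047, 32.9652214050293), 0.14071513712406158) 0.17884045218969818
rim plane slopes [0.00040194 0.00845693 0.17647339] 6937
slide [-0.0018  0.0032  0.2778] turn [-0.0002  0.0002 -0.0008] | mm [ -0.9   1.6 138.9] tcp [ 0.477  -0.1329  0.1217] q [-0.32 -0.01  2.07 -0.    1.07 -0.33] t 8.0
```

View pics/w3.png

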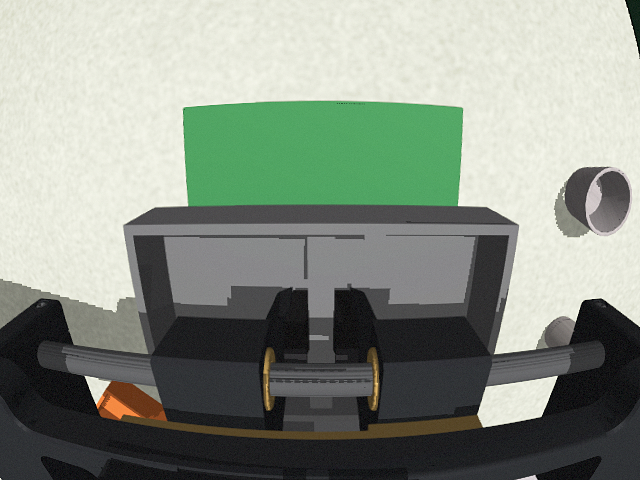

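The tray is held level, with its rim at rows 207–225. The mat is behind it, its far edge at row 103, and the tin is at (598,200). Next I'll pin down the mat's far edge.

```bash
python3 - <<'E'
from h import *
f=np.load('w3.npz'); im=f['im'].astype(int); W=f['W']
g=(abs(W[...,2])<.012)&(im[...,1]>im[...,0]+30)&(im[...,1]>im[...,2]+25)
print('far',[(x,round(W[...,1][g&(abs(W[...,0]-x)<.004)].max(),4)) for x in(.38,.43,.48,.53,.58)])
print('x',[(y,round(W[...,0][g&(abs(W[...,1]-y)<.004)].min(),4),round(W[...,0][g&(abs(W[...,1]-y)<.004)].max(),4)) for y in(-.08,-.06,-.04)])
E
```

```text
far [(0.38, np.float64(-0.0355)), (0.43, np.float64(-0.0348)), (0.48, np.float64(-0.0343)), (0.53, np.float64(-0.0333)), (0.58, np.float64(-0.0328))]
x [(-0.08, np.float64(0.3631), np.float64(0.5929)), (-0.06, np.float64(0.3628), np.float64(0.5918)), (-0.04, np.float64(0.3617), np.float64(0.5916))]
```

```bash
python3 -m handwheel '{"slide":[[0,0,0.02],[-0.002,0.002,0.06],[-0.004,0.004,0.11],[-0.004,0.004,0.16],[-0.004,0.004,0.2],[-0.004,0.004,0.23],[-0.004,0.004,0.25],[-0.004,0.004,0.262],[-0.004,0.004,0.268],[-0.004,0.004,0.268]],"turn":[[0,0,0],[0,0,0],[0,0,0],[0,0,0],[0,0,0],[0,0,0],[0,0,0],[0,0,0],[0,0,0],[0,0,0]]}'; python3 -m handwheel '{"slide":[[0,0,0.002],[0,0,0.004],[0,0,0.006],[0,0,0.007],[0,0,0.007]],"turn":[[0,0,0],[0,0,0],[0,0,0],[0,0,0],[0,0,0]]}'
```

```text
clock: 9.0
tcp_pos: [0.4791, -0.1343, -0.0122]
tcp_rot: [0.702, 0.712, 0.0, 0.0]
contact_force: [0.3, -0.6, -0.3]
opening: 0.0097
grip_force: 40.0
clock: 9.5
tcp_pos: [0.479, -0.1341, -0.0156]
tcp_rot: [0.702, 0.712, -0.0, 0.0]
contact_force: [-0.4, -0.1, -1.5]
opening: 0.0098
grip_force: 40.0
```

```bash
python3 -m handwheel '{"slide":[[0,0,0.001],[0,0,0.002],[0,0,0.003],[0,0,0.0035],[0,0,0.0035]],"turn":[[0,0,0],[0,0,0],[0,0,0],[0,0,0],[0,0,0]]}'
```

```text
clock: 10.0
tcp_pos: [0.479, -0.1341, -0.0172]
tcp_rot: [0.702, 0.712, -0.0, -0.0]
contact_force: [-2.4, -0.5, 4.4]
opening: 0.0098
grip_force: 40.0
```

```bash
python3 -m handwheel '{"slide":[[0,0,0],[0,0,0],[0,0,0],[0,0,0],[0,0,-0.04],[0,0,-0.12],[0,0,-0.22],[0,0,-0.3],[0,0,-0.3]],"turn":[[0,0,0],[0,0,0],[0,0,0],[0,0,0],[0,0,0],[0,0,0],[0,0,0],[0,0,0],[0,0,0]]}' 130
python3 - <<'E'
from h import *
im,d,p,W=wrist(); T=arm.sense()['tcp_pos']
k=(W[...,2]>.02)&(W[...,2]<.045)&(abs(W[...,0]-T[0])<.1)&(W[...,1]>-.2)&(W[...,1]<-.07)
w=W[k]; print(len(w),cv2.minAreaRect((w[:,:2]*1000).astype(np.float32)),w[:,2].max())
plan([.503,.203,.16],[.057,.571,-.819],yawv(-6.5))
E
```

```text
clock: 10.9
tcp_pos: [0.4841, -0.1358, 0.1396]
tcp_rot: [0.702, 0.712, 0.003, 0.006]
contact_force: [0.6, -0.2, 0.2]
opening: 0.043
grip_force: 0.0
6731 ((478.5614318847656, -134.7735595703125), (151.1243896484375, 93.14351654052734), 0.7489778995513916) 0.039875574741667905
slide [ 0.6755  0.0518 -0.0486] turn [-0.0226  0.5853  0.1177] | mm [337.7  25.9 -24.3] tcp [ 0.482  -0.1351  0.1364] q [-0.32 -0.02  2.05  0.    1.1  -0.34] t 10.95
```

```bash
python3 -m handwheel '{"slide":[[0.05,0,-0.02],[0.13,0.01,-0.05],[0.21,0.02,-0.05],[0.29,0.03,-0.05],[0.37,0.04,-0.05],[0.45,0.05,-0.05],[0.53,0.05,-0.05],[0.6,0.05,-0.05],[0.65,0.052,-0.049],[0.675,0.052,-0.049],[0.675,0.052,-0.049],[0.675,0.052,-0.049]],"turn":[[0,0.06,0],[0,0.13,0.02],[0,0.2,0.04],[-0.01,0.27,0.06],[-0.01,0.34,0.08],[-0.01,0.41,0.1],[-0.02,0.48,0.11],[-0.02,0.55,0.117],[-0.022,0.585,0.117],[-0.022,0.585,0.117],[-0.022,0.585,0.117],[-0.022,0.585,0.117]]}'
python3 - <<'E'
from h import *
im,d,p,W=wrist(); cv2.imwrite('pics/w4.png',im[:,:,::-1]); np.savez('w4.npz',im=im,d=d,W=W)
print(arm.sense()['tcp_pos'],arm.sense()['joint_positions'])
E
```

```text
clock: 12.15
tcp_pos: [0.5001, 0.2035, 0.1566]
tcp_rot: [0.711, 0.635, 0.219, -0.206]
contact_force: [0.2, -0.6, -0.1]
opening: 0.0433
grip_force: 0.0
[0.50051194 0.20322989 0.15696608] [-0.07056972  0.00590352  2.1269984   0.6957552   1.11019259 -0.30983445]
```

View pics/w4.png

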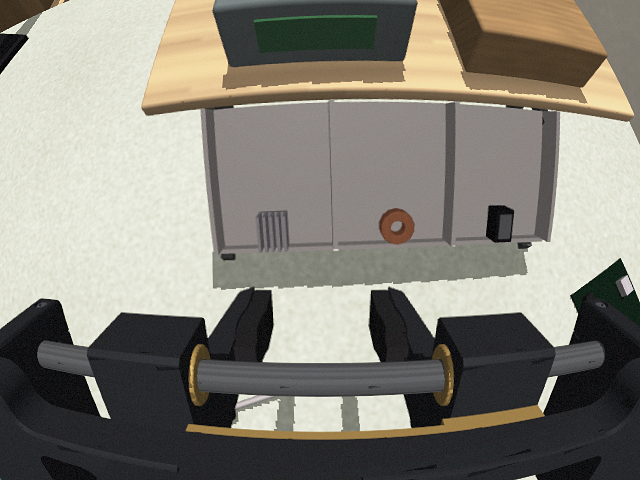

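The view shows the heat sink at (273,230), the choke at (397,226) and the relay at (500,223). The lip runs along row 245 and the shelf edge along row 103. Now I'll fit the floor plane and locate the parts.

```bash
python3 - <<'E'
from h import *
f=np.load('w4.npz'); im=f['im'].astype(int); W=f['W']
fl=np.r_[W[130:195,225:320].reshape(-1,3),W[130:195,345:435].reshape(-1,3)]
c=np.median(fl,0)
for _ in range(4):
    U,S,V=np.linalg.svd(fl-fl.mean(0),full_matrices=False); n=V[2]*np.sign(V[2][2]); c=fl.mean(0); fl=fl[abs((fl-c)@n)<.003]
print('n',n,'tilt',np.degrees(np.arccos(n[2])),'az',np.degrees(np.arctan2(n[1],n[0])))
# row axis: horizontal, perpendicular to n ; up-slope axis
row=np.cross([0,0,1],n); row/=np.linalg.norm(row); up=np.cross(n,row); up*=np.sign(up[2])
print('row',row,'up',up)
B=np.stack([row,up,n])
def loc(P): return (P-c)@B.T
for nm,b in(('heatsink',(slice(200,258),slice(245,302))),('choke',(slice(200,250),slice(372,422))),('relay',(slice(200,248),slice(480,520)))):
    w=loc(W[b].reshape(-1,3)); h=w[:,2]; s=im[b].reshape(-1,3)
    k=h>(.0165 if nm=='heatsink' else .0105)
    if nm=='choke': k=(s[:,0]>s[:,2]+35)&(h>.011)
    w=w[k]; lo,hi=np.percentile(w,1,axis=0),np.percentile(w,99,axis=0); m=(lo+hi)/2
    base=c+B.T@np.array([m[0],m[1],0]); print(nm,k.sum(),'ext',(hi-lo)*1000,'top',np.median(w[:,2])*1000,'base',base, cv2.minAreaRect((w[:,:2]*1000).astype(np.float32)))
# shelf edge
np.savez('bin.npz',n=n,row=row,up=up)
E
```

```text
n [-0.04870829 -0.60900333  0.79167067] tilt 37.65808666842946 az -94.57280213126842
row [ 0.99681684 -0.07972575  0.        ] up [0.06311654 0.78915065 0.61094808]
heatsink 800 ext [ 53.20990869 112.87618857 291.55853198] top 24.161622421941836 base [0.48324959 0.31139252 0.06796147] ((-37.66468811035156, -11.607887268066406), (122.85311889648438, 30.82916259765625), 75.44459533691406)
choke 777 ext [27.18288105 27.81278685  6.62355263] top 16.165450860259302 base [0.56988974 0.27140756 0.04253312] ((34.386932373046875, -9.462066650390625), (28.627460479736328, 132.4969940185547), 25.772058486938477)
relay 894 ext [40.59558632 34.37942824 14.43503417] top 21.853919619647126 base [0.66983184 0.26250938 0.04183711] ((81.02099609375, -22.344871520996094), (41.888946533203125, 216.89926147460938), 64.03102111816406)
```

```bash
python3 - <<'E'
from h import *
f=np.load('w4.npz'); im=f['im'].astype(int); W=f['W']
def fit(fl):
    c=np.median(fl,0); n=np.array([0,-.57,.82])
    for _ in range(6):
        fl=fl[abs((fl-c)@n)<.004]; c=fl.mean(0); n=np.linalg.svd(fl-c,full_matrices=False)[2][2]; n*=np.sign(n[2])
    return c,n,len(fl)
for s in(slice(228,315),slice(350,430)):
  for r in (slice(120,150),slice(150,200),slice(120,235)):
    c,n,N=fit(W[r,s].reshape(-1,3)); print(N,n,'tilt',np.degrees(np.arccos(n[2])),'az',np.degrees(np.arctan2(n[1],n[0])))
# row direction from the front lip / parts
lip=[]
for u in list(range(225,255,5))+list(range(300,325,5))+list(range(345,375,5))+list(range(425,445,5)):
    col=W[236:256,u]; i=np.argmax(col[:,2]-.9*(col[:,1]-.25)*0+0); 
az=np.radians(-95.); 
a35=np.radians(35); n=np.array([np.sin(a35)*np.cos(az),np.sin(a35)*np.sin(az),np.cos(a35)])
row=np.cross([0,0,1],n); row/=np.linalg.norm(row); up=np.cross(n,row); B=np.stack([row,up,n])
if up[2]<0: up=-up;B[1]=up
print('row',row,'up',up)
for nm,b,fb in(('heatsink',(slice(200,258),slice(245,302)),(slice(170,200),slice(235,310))),('choke',(slice(200,250),slice(372,422)),(slice(170,200),slice(350,430))),('relay',(slice(200,248),slice(480,520)),(slice(170,200),slice(465,530)))):
    fl=W[fb].reshape(-1,3); h0=np.median(fl@n); w=W[b].reshape(-1,3)@B.T; w[:,2]-=h0; s=im[b].reshape(-1,3)
    k=(w[:,2]>(.017 if nm!='choke' else .0105))&(w[:,2]<.028)&(W[b].reshape(-1,3)[:,2]<.1)
    if nm=='choke': k&=s[:,0]>s[:,2]+35
    w=w[k]; lo,hi=np.percentile(w,1,axis=0),np.percentile(w,99,axis=0); m=(lo+hi)/2
    base=B.T@np.array([m[0],m[1],h0]); print(nm,k.sum(),'ext',(hi-lo)*1000,'top',np.median(w[:,2])*1000,'base',base,cv2.minAreaRect((w[:,:2]*1000).astype(np.float32)))
E
```

```text
2598 [-0.04261169 -0.57118944  0.81971146] tilt 34.94408023764213 az -94.26645773667904
4332 [-0.04441579 -0.57101741  0.81973554] tilt 34.941670934924375 az -94.44771671615759
9248 [-0.0439872  -0.57128865  0.81956965] tilt 34.95826321240988 az -94.40288502913357
2387 [-0.04228644 -0.5702631   0.820373  ] tilt 34.87785035182435 az -94.24086384011177
3985 [-0.04295399 -0.57195611  0.81915881] tilt 34.999324033350725 az -94.29485900058965
8509 [-0.043203   -0.57110868  0.81973677] tilt 34.94154752212899 az -94.32604875050778
row [ 0.9961947  -0.08715574  0.        ] up [0.0713938  0.81603492 0.57357644]
heatsink 684 ext [23.93770602 29.74647995  6.41767085] top 21.74136362613347 base [0.46592702 0.27760284 0.04422581] ((439.8699035644531, 285.06170654296875), (24.149812698364258, 30.586227416992188), 0.6030368804931641)
choke 748 ext [27.09939844 27.57179579  4.56742126] top 13.828639680039597 base [0.56983681 0.26943402 0.04408544] ((544.5545654296875, 285.86602783203125), (28.700830459594727, 28.754104614257812), 78.89937591552734)
relay 600 ext [18.2606227  29.2472755   5.65492919] top 20.636584659250527 base [0.66711508 0.2626167  0.04452674] ((641.6350708007812, 287.09423828125), (18.963163375854492, 30.360538482666016), 1.111972689628601)
```

```bash
cat >> h.py <<'E'
az,ti=np.radians(-94.35),np.radians(35)
N=np.array([np.sin(ti)*np.cos(az),np.sin(ti)*np.sin(az),np.cos(ti)])
E
python3 -c "
from h import *
b=np.array([.4659,.2776,.0442])
plan(b+.04*N,-N,yawv(-4.35)); plan(b-.025*N,-N,yawv(-4.35))"
```

```text
slide [-0.0151 -0.0811  0.1863] turn [ 0.0063 -0.0009 -0.0329] | mm [ -7.6 -40.5  93.1] tcp [0.5005 0.2032 0.157 ] q [-0.07  0.01  2.13  0.7   1.11 -0.31] t 12.2
slide [-0.0152 -0.0819  0.3163] turn [ 0.0063 -0.0009 -0.0329] | mm [ -7.6 -41.  158.1] tcp [0.5005 0.2032 0.157 ] q [-0.07  0.01  2.13  0.7   1.11 -0.31] t 12.2
```

```bash
python3 -m handwheel '{"slide":[[-0.015,-0.04,0.02],[-0.015,-0.081,0.06],[-0.015,-0.081,0.11],[-0.015,-0.081,0.15],[-0.015,-0.081,0.175],[-0.015,-0.081,0.186],[-0.015,-0.081,0.186],[-0.015,-0.081,0.186]],"turn":[[0.006,0,-0.03],[0.006,0,-0.033],[0.006,0,-0.033],[0.006,0,-0.033],[0.006,0,-0.033],[0.006,0,-0.033],[0.006,0,-0.033],[0.006,0,-0.033]]}'
python3 -c "
from h import *
b=np.array([.4659,.2776,.0442])
plan(b-.025*N,-N,yawv(-4.35))"
```

```text
clock: 13.0
tcp_pos: [0.4648, 0.255, 0.0779]
tcp_rot: [0.699, 0.648, 0.222, -0.205]
contact_force: [0.5, -0.5, 0.4]
opening: 0.0429
grip_force: 0.0
slide [-0.0018 -0.0013  0.1312] turn [ 0.001  -0.0019  0.0003] | mm [-0.9 -0.6 65.6] tcp [0.4648 0.255  0.0779] q [ 0.04  0.06  2.25  0.79  0.93 -0.41] t 13.0
```

```bash
python3 -m handwheel '{"slide":[[-0.002,-0.001,0.02],[-0.002,-0.001,0.05],[-0.002,-0.001,0.08],[-0.002,-0.001,0.1],[-0.002,-0.001,0.115],[-0.002,-0.001,0.122],[-0.002,-0.001,0.126],[-0.002,-0.001,0.13],[-0.002,-0.001,0.13]],"turn":[[0,0,0],[0,0,0],[0,0,0],[0,0,0],[0,0,0],[0,0,0],[0,0,0],[0,0,0],[0,0,0]]}'
python3 -c "
from h import *
b=np.array([.4659,.2776,.0442])
plan(b-.027*N,-N,yawv(-4.35))"
```

```text
clock: 13.9
tcp_pos: [0.4664, 0.2918, 0.0236]
tcp_rot: [0.699, 0.648, 0.221, -0.205]
contact_force: [-0.3, -0.0, -0.3]
opening: 0.0429
grip_force: 0.0
slide [0.0004 0.0011 0.004 ] turn [ 0.0003 -0.0019  0.    ] | mm [0.2 0.5 2. ] tcp [0.4664 0.2918 0.0236] q [ 0.12  0.17  2.26  0.9   0.81 -0.48] t 13.9
```

Down by 1.5 mm more, then grip gently and lift along the tool axis.

```bash
python3 -m handwheel '{"slide":[[0,0,0.0015],[0,0,0.003],[0,0,0.003],[0,0,0.003],[0,0,0.003],[0,0,0.003],[0,0,0.003],[0,0,0.003]],"turn":[[0,0,0],[0,0,0],[0,0,0],[0,0,0],[0,0,0],[0,0,0],[0,0,0],[0,0,0]]}' 255 20;  python3 -m handwheel '{"slide":[[0,0,-0.005],[0,0,-0.015],[0,0,-0.04],[0,0,-0.08],[0,0,-0.13],[0,0,-0.18],[0,0,-0.23],[0,0,-0.26],[0,0,-0.26]],"turn":[[0,0,0],[0,0,0],[0,0,0],[0,0,0],[0,0,0],[0,0,0],[0,0,0],[0,0,0],[0,0,0]]}'
python3 - <<'E'
from h import *
# left pocket (tray x -38): tray yaw .75
t=np.array([.4786,-.1348]); x=np.array(yawv(.75)[:2])
print(t-.038*x,t+.038*x)
plan([*(t-.038*x),.08],[0,0,-1],yawv(.75))
E
```

```text
clock: 14.7
tcp_pos: [0.4665, 0.2925, 0.0224]
tcp_rot: [0.699, 0.648, 0.221, -0.205]
contact_force: [-0.1, -1.8, 2.2]
opening: 0.024
grip_force: 20.0
clock: 15.6
tcp_pos: [0.4625, 0.2166, 0.1312]
tcp_rot: [0.699, 0.648, 0.223, -0.203]
contact_force: [-0.6, -0.6, -0.6]
opening: 0.0241
grip_force: 20.0
[ 0.44060326 -0.1352974 ] [ 0.51659674 -0.1343026 ]
slide [-0.6359  0.0106 -0.3215] turn [ 0.0313 -0.5841 -0.0827] | mm [-318.     5.3 -160.7] tcp [0.4625 0.2166 0.1312] q [-0.05 -0.03  2.22  0.72  1.06 -0.37] t 15.6
```

```bash
python3 -c "
from h import *
plan([.4406,-.1353,.10],[0,0,-1],yawv(.75)); plan([.4406,-.1353,.10],[0,0,-1],yawv(90.75)); plan([.4406,-.1353,.10],[0,0,-1],yawv(50.75));plan([.4406,-.1353,.10],[0,0,-1],yawv(-40.75))"
```

```text
slide [-0.613   0.0107 -0.3542] turn [ 0.0313 -0.5841 -0.0827] | mm [-306.5    5.4 -177.1] tcp [0.4625 0.2166 0.1312] q [-0.05 -0.03  2.22  0.72  1.06 -0.37] t 15.6
slide [-0.613   0.0107 -0.3542] turn [-0.4279 -0.4762  1.3667] | mm [-306.5    5.4 -177.1] tcp [0.4625 0.2166 0.1312] q [-0.05 -0.03  2.22  0.72  1.06 -0.37] t 15.6
slide [-0.613   0.0107 -0.3542] turn [ 0.2857 -0.5359 -0.889 ] | mm [-306.5    5.4 -177.1] tcp [0.4625 0.2166 0.1312] q [-0.05 -0.03  2.22  0.72  1.06 -0.37] t 15.6
slide [-0.613   0.0107 -0.3542] turn [-0.1806 -0.5663  0.5869] | mm [-306.5    5.4 -177.1] tcp [0.4625 0.2166 0.1312] q [-0.05 -0.03  2.22  0.72  1.06 -0.37] t 15.6
```

```bash
python3 -m handwheel '{"slide":[[-0.02,0,-0.02],[-0.07,0,-0.05],[-0.14,0,-0.1],[-0.21,0,-0.14],[-0.28,0,-0.18],[-0.35,0,-0.22],[-0.42,0.005,-0.26],[-0.49,0.01,-0.29],[-0.55,0.01,-0.32],[-0.59,0.01,-0.34],[-0.613,0.01,-0.354],[-0.613,0.01,-0.354],[-0.613,0.01,-0.354]],"turn":[[-0.015,-0.045,0.05],[-0.03,-0.09,0.1],[-0.045,-0.14,0.15],[-0.06,-0.19,0.2],[-0.08,-0.25,0.26],[-0.1,-0.31,0.32],[-0.12,-0.37,0.38],[-0.14,-0.43,0.44],[-0.16,-0.49,0.51],[-0.175,-0.54,0.56],[-0.18,-0.566,0.587],[-0.18,-0.566,0.587],[-0.18,-0.566,0.587]]}'
python3 -c "
from h import *
plan([.4406,-.1353,.10],[0,0,-1],yawv(-89.25))"
```

```text
clock: 16.9
tcp_pos: [0.4383, -0.1332, 0.0966]
tcp_rot: [0.909, 0.418, -0.002, -0.003]
contact_force: [0.6, 0.1, -0.3]
opening: 0.024
grip_force: 20.0
slide [-0.0002  0.0061 -0.0069] turn [-0.005   0.0046  0.8108] | mm [-0.1  3.1 -3.4] tcp [ 0.4383 -0.1332  0.0966] q [-0.35 -0.04  2.16  0.    1.03  0.36] t 16.9
```

```bash
python3 -m handwheel '{"slide":[[0,0.003,0],[0,0.006,0],[0,0.006,0],[0,0.006,0],[0,0.006,0],[0,0.006,0],[0,0.006,0],[0,0.006,0]],"turn":[[0,0,0.13],[0,0,0.26],[0,0,0.39],[0,0,0.52],[0,0,0.65],[-0.005,0.004,0.76],[-0.005,0.004,0.811],[-0.005,0.004,0.811]]}'
python3 -c "
from h import *
im,d,p,W=wrist(); cv2.imwrite('pics/w5.png',im[:,:,::-1])
plan([.4406,-.1353,-.0125],[0,0,-1],yawv(-89.25))"
```

```text
clock: 17.7
tcp_pos: [0.4408, -0.1351, 0.097]
tcp_rot: [1.0, 0.007, 0.0, 0.0]
contact_force: [-1.3, -0.3, 0.6]
opening: 0.0238
grip_force: 20.0
slide [-6.000e-04 -1.000e-04  2.191e-01] turn [ 0.0009 -0.0004  0.0011] | mm [ -0.3  -0.  109.6] tcp [ 0.4409 -0.1352  0.0971] q [-0.35 -0.05  2.16 -0.    1.02  1.21] t 17.75
```

View pics/w5.png

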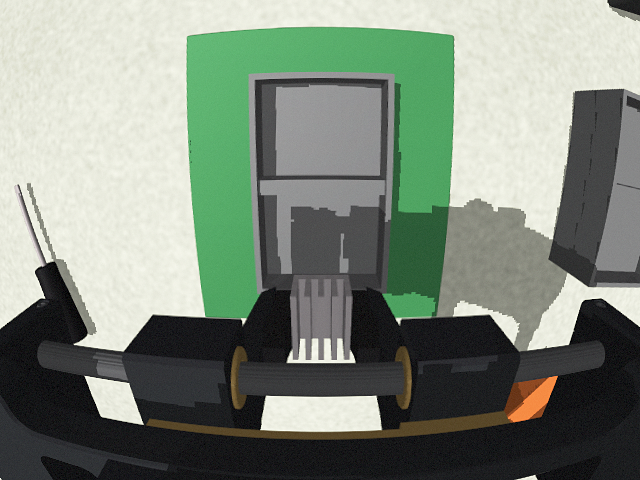

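The heat sink is held fins up between the fingers at (320,320). The tray is centred on the mat.

```bash
python3 -m handwheel '{"slide":[[0,0,0.03],[0,0,0.08],[0,0,0.13],[0,0,0.17],[0,0,0.195],[0,0,0.208],[0,0,0.215],[0,0,0.219],[0,0,0.219]],"turn":[[0,0,0],[0,0,0],[0,0,0],[0,0,0],[0,0,0],[0,0,0],[0,0,0],[0,0,0],[0,0,0]]}'; python3 -m handwheel '{"slide":[[0,0,0.002],[0,0,0.004],[0,0,0.006],[0,0,0.007],[0,0,0.008],[0,0,0.008]],"turn":[[0,0,0],[0,0,0],[0,0,0],[0,0,0],[0,0,0],[0,0,0]]}'
```

```text
clock: 18.65
tcp_pos: [0.4417, -0.1362, -0.0118]
tcp_rot: [1.0, 0.006, 0.001, 0.001]
contact_force: [0.2, -0.3, 0.5]
opening: 0.0237
grip_force: 20.0
clock: 19.25
tcp_pos: [0.4411, -0.136, -0.0164]
tcp_rot: [1.0, 0.006, 0.0, 0.001]
contact_force: [-0.4, -0.7, -0.0]
opening: 0.0237
grip_force: 20.0
```

```bash
python3 -m handwheel '{"slide":[[0,0,0.001],[0,0,0.002],[0,0,0.002],[0,0,0.002]],"turn":[[0,0,0],[0,0,0],[0,0,0],[0,0,0]]}'
```

```text
clock: 19.65
tcp_pos: [0.4412, -0.136, -0.0172]
tcp_rot: [1.0, 0.006, 0.0, 0.001]
contact_force: [-1.2, 0.1, 1.3]
opening: 0.0238
grip_force: 20.0
```

```bash
python3 -m handwheel '{"slide":[[0,0,0.001],[0,0,0.001]],"turn":[[0,0,0],[0,0,0]]}'; python3 -m handwheel '{"slide":[[0,0,0],[0,0,0],[0,0,0],[0,0,0],[0,0,-0.02],[0,0,-0.06],[0,0,-0.13],[0,0,-0.21],[0,0,-0.25],[0,0,-0.25]],"turn":[[0,0,0],[0,0,0],[0,0,0],[0,0,0],[0,0,0],[0,0,0],[0,0,0],[0,0,0],[0,0,0],[0,0,0]]}' 150
python3 - <<'E'
from h import *
b=np.array([.5698,.2694,.0441])
plan(b+.10*N,-N,yawv(-4.35)); plan(b+.10*N,[0,0,-1],yawv(-89.25+45))
E
```

```text
clock: 19.85
tcp_pos: [0.4412, -0.136, -0.0173]
tcp_rot: [1.0, 0.006, 0.0, 0.001]
contact_force: [-2.3, 0.7, 6.2]
opening: 0.0238
grip_force: 20.0
clock: 20.85
tcp_pos: [0.4444, -0.137, 0.1116]
tcp_rot: [1.0, 0.006, 0.004, 0.002]
contact_force: [0.6, 0.6, 1.1]
opening: 0.0363
grip_force: 0.0
slide [ 0.251  -0.6952 -0.0298] turn [ 0.4405  0.4679 -1.3649] | mm [ 125.5 -347.6  -14.9] tcp [ 0.4444 -0.137   0.1116] q [-0.35 -0.06  2.15 -0.    1.05  1.21] t 20.85
slide [ 0.251  -0.6952 -0.0298] turn [ 0.0073 -0.0059 -0.7508] | mm [ 125.5 -347.6  -14.9] tcp [ 0.4444 -0.137   0.1116] q [-0.35 -0.06  2.15 -0.    1.05  1.21] t 20.85
```

```bash
python3 -m handwheel '{"slide":[[0.01,-0.03,-0.03],[0.03,-0.08,-0.06],[0.05,-0.14,-0.06],[0.07,-0.2,-0.06],[0.09,-0.26,-0.06],[0.12,-0.32,-0.06],[0.14,-0.37,-0.06],[0.15,-0.4,-0.06],[0.15,-0.42,-0.06]],"turn":[[0,0,-0.08],[0,0,-0.2],[0,0,-0.33],[0,0,-0.46],[0,0,-0.59],[0,0,-0.72],[0,0,-0.85],[0,0,-0.95],[0,0,-1]]}'
python3 - <<'E'
from h import *
b=np.array([.5698,.2694,.0441])
plan(b+.09*N,-N,yawv(-4.35))
# heat sink check by the scene cameras
im,d,p=pts('side'); W=cloud(p,d)
k=(W[...,2]>.015)&(W[...,2]<.05)&(abs(W[...,0]-.4786)<.085)&(abs(W[...,1]+.1348)<.055)
np.savez('side1.npz',im=im,d=d,W=W)
r=k&(abs(W[...,0]-.4406)<.028)&(abs(W[...,1]+.1353)<.035)&(W[...,2]>.022)
print(k.sum(),r.sum(),W[r].min(0) if r.any() else 0,W[r].max(0) if r.any() else 0)
E
```

```text
clock: 21.75
tcp_pos: [0.513, 0.0765, 0.1353]
tcp_rot: [0.862, 0.507, -0.001, 0.0]
contact_force: [0.2, 0.6, 1.6]
opening: 0.0362
grip_force: 0.0
slide [ 0.2987 -0.0448  0.0343] turn [ 0.1244  0.5761 -0.3987] | mm [149.4 -22.4  17.1] tcp [0.513  0.0765 0.1353] q [ 0.1   0.03  2.01 -0.    1.1   0.61] t 21.75
820 85 [ 0.42224287 -0.1504988   0.02207551] [ 0.45859311 -0.12500932  0.03656345]
```

```bash
python3 -m handwheel '{"slide":[[0.03,0,0],[0.08,-0.01,0],[0.14,-0.02,0.01],[0.2,-0.03,0.02],[0.25,-0.04,0.03],[0.285,-0.045,0.034],[0.299,-0.045,0.034],[0.299,-0.045,0.034],[0.299,-0.045,0.034]],"turn":[[0.015,0.07,-0.05],[0.03,0.14,-0.1],[0.05,0.22,-0.15],[0.065,0.3,-0.21],[0.08,0.38,-0.27],[0.1,0.46,-0.32],[0.115,0.53,-0.37],[0.124,0.576,-0.399],[0.124,0.576,-0.399]]}' 122
python3 - <<'E'
from h import *
im,d,p,W=wrist(); im=im.astype(int)
row=np.cross([0,0,1],N); row/=np.linalg.norm(row); up=np.cross(N,row); B=np.stack([row,up,N])
c0=np.array([.5698,.2694,.0441]); L=(W-c0)@B.T
near=(abs(L[...,0])<.03)&(abs(L[...,1])<.03)
k=near&(im[...,0]>im[...,2]+35)&(L[...,2]>.008)&(L[...,2]<.02); w=L[k]
lo,hi=w.min(0),w.max(0); print(k.sum(),lo*1000,hi*1000,(np.percentile(w,1,axis=0)+np.percentile(w,99,axis=0))/2*1000)
plan(c0+.04*N,-N,yawv(-4.35)); plan(c0-.0262*N,-N,yawv(-4.35))
E
```

```text
clock: 22.7
tcp_pos: [0.5657, 0.215, 0.1169]
tcp_rot: [0.702, 0.645, 0.22, -0.204]
contact_force: [0.1, -0.1, -0.9]
opening: 0.0458
grip_force: 0.0
1114 [-13.78002049 -14.44924645   8.00899154] [14.35836195 14.3645136  15.88406491] [ 0.32743813  0.14932325 11.93166534]
slide [ 0.0044 -0.001   0.1027] turn [ 0.0029  0.0013 -0.0069] | mm [ 2.2 -0.5 51.3] tcp [0.566  0.2154 0.1177] q [-0.04  0.18  2.02  0.72  1.05 -0.36] t 22.75
slide [ 0.0046 -0.0014  0.2351] turn [ 0.0029  0.0013 -0.0069] | mm [  2.3  -0.7 117.5] tcp [0.566  0.2154 0.1177] q [-0.04  0.18  2.02  0.72  1.05 -0.36] t 22.75
```

```bash
python3 -m handwheel '{"slide":[[0.004,0,0.03],[0.004,0,0.08],[0.004,0,0.13],[0.004,0,0.17],[0.004,0,0.2],[0.004,0,0.216],[0.004,0,0.225],[0.004,0,0.23],[0.004,0,0.23]],"turn":[[0,0,-0.007],[0.003,0,-0.007],[0.003,0,-0.007],[0.003,0,-0.007],[0.003,0,-0.007],[0.003,0,-0.007],[0.003,0,-0.007],[0.003,0,-0.007],[0.003,0,-0.007]]}'
python3 -c "
from h import *
c0=np.array([.5700,.2694,.0442]); plan(c0-.0262*N,-N,yawv(-4.35)); print(arm.sense()['contact_force'])"
```

```text
clock: 23.65
tcp_pos: [0.5731, 0.2839, 0.027]
tcp_rot: [0.698, 0.65, 0.222, -0.203]
contact_force: [0.2, 0.4, -0.1]
opening: 0.046
grip_force: 0.0
slide [-0.0042 -0.0041  0.0074] turn [0.0022 0.     0.0051] | mm [-2.1 -2.   3.7] tcp [0.5731 0.2839 0.027 ] q [ 0.08  0.33  2.04  0.84  0.86 -0.44] t 23.65
[ 0.24956083  0.37900849 -0.14814588]
```

```bash
python3 -m handwheel '{"slide":[[-0.003,-0.004,0.003],[-0.004,-0.004,0.005],[-0.004,-0.004,0.0065],[-0.004,-0.004,0.0065]],"turn":[[0,0,0.005],[0,0,0.005],[0,0,0.005],[0,0,0.005]]}'
python3 -c "
from h import *
c0=np.array([.5700,.2694,.0442]); plan(c0-.0262*N,-N,yawv(-4.35))"
```

```text
clock: 24.05
tcp_pos: [0.5709, 0.2841, 0.0229]
tcp_rot: [0.7, 0.648, 0.221, -0.204]
contact_force: [-0.5, 0.7, 0.0]
opening: 0.0462
grip_force: 0.0
slide [0.0004 0.0005 0.0006] turn [ 0.0019  0.     -0.0003] | mm [0.2 0.3 0.3] tcp [0.5709 0.2841 0.0229] q [ 0.08  0.33  2.04  0.85  0.86 -0.44] t 24.05
```

```bash
python3 -m handwheel '{"slide":[[0,0,0],[0,0,0],[0,0,0],[0,0,0],[0,0,0],[0,0,0],[0,0,0]],"turn":[[0,0,0],[0,0,0],[0,0,0],[0,0,0],[0,0,0],[0,0,0],[0,0,0]]}' 255 20;  python3 -m handwheel '{"slide":[[0,0,-0.005],[0,0,-0.015],[0,0,-0.04],[0,0,-0.08],[0,0,-0.13],[0,0,-0.18],[0,0,-0.23],[0,0,-0.26],[0,0,-0.26]],"turn":[[0,0,0],[0,0,0],[0,0,0],[0,0,0],[0,0,0],[0,0,0],[0,0,0],[0,0,0],[0,0,0]]}'
python3 - <<'E'
from h import *
plan([.5166,-.1343,.10],[0,0,-1],yawv(-40.75))
E
```

```text
clock: 24.75
tcp_pos: [0.5709, 0.2842, 0.0229]
tcp_rot: [0.7, 0.648, 0.221, -0.204]
contact_force: [-0.4, -0.4, 1.4]
opening: 0.0285
grip_force: 20.0
clock: 25.65
tcp_pos: [0.5669, 0.2086, 0.132]
tcp_rot: [0.7, 0.648, 0.223, -0.202]
contact_force: [0.2, 0.4, -0.0]
opening: 0.0287
grip_force: 20.0
slide [-0.6031 -0.0466 -0.3445] turn [-0.1789 -0.5654  0.5865] | mm [-301.6  -23.3 -172.3] tcp [0.5669 0.2086 0.132 ] q [-0.05  0.16  2.01  0.71  1.07 -0.36] t 25.65
```

```bash
python3 -m handwheel '{"slide":[[-0.02,0,-0.02],[-0.07,0,-0.05],[-0.14,-0.01,-0.1],[-0.21,-0.015,-0.14],[-0.28,-0.02,-0.18],[-0.35,-0.025,-0.22],[-0.42,-0.03,-0.26],[-0.49,-0.04,-0.29],[-0.55,-0.045,-0.32],[-0.59,-0.046,-0.335],[-0.603,-0.0465,-0.344],[-0.603,-0.0465,-0.344],[-0.603,-0.0465,-0.344]],"turn":[[-0.015,-0.045,0.05],[-0.03,-0.09,0.1],[-0.045,-0.14,0.15],[-0.06,-0.19,0.2],[-0.08,-0.25,0.26],[-0.1,-0.31,0.32],[-0.12,-0.37,0.38],[-0.14,-0.43,0.44],[-0.16,-0.49,0.51],[-0.175,-0.54,0.56],[-0.18,-0.566,0.587],[-0.18,-0.566,0.587],[-0.18,-0.566,0.587]]}'
python3 -c "
from h import *
plan([.5166,-.1343,.10],[0,0,-1],yawv(-89.25))"
```

```text
clock: 26.95
tcp_pos: [0.5147, -0.1321, 0.0963]
tcp_rot: [0.909, 0.418, -0.002, -0.001]
contact_force: [0.3, -0.1, -0.3]
opening: 0.0284
grip_force: 20.0
slide [-0.001   0.0057 -0.0073] turn [-0.0029  0.0046  0.8105] | mm [-0.5  2.9 -3.7] tcp [ 0.5147 -0.1321  0.0963] q [-0.3   0.1   2.02 -0.    1.03  0.41] t 26.95
```

```bash
python3 -m handwheel '{"slide":[[0,0.003,0],[-0.001,0.006,0],[-0.001,0.006,0],[-0.001,0.006,0],[-0.001,0.006,0],[-0.001,0.006,0],[-0.001,0.006,0],[-0.001,0.006,0]],"turn":[[0,0,0.13],[0,0,0.26],[0,0,0.39],[0,0,0.52],[0,0,0.65],[-0.003,0.004,0.76],[-0.003,0.004,0.811],[-0.003,0.004,0.811]]}'
python3 -c "
from h import *
plan([.5166,-.1343,-.0125],[0,0,-1],yawv(-89.25))"
```

```text
clock: 27.75
tcp_pos: [0.5169, -0.1346, 0.097]
tcp_rot: [1.0, 0.006, 0.0, 0.0]
contact_force: [-0.1, 0.5, -1.2]
opening: 0.0285
grip_force: 20.0
slide [-0.0007 -0.0008  0.219 ] turn [ 0.0009 -0.0006 -0.0009] | mm [ -0.4  -0.4 109.5] tcp [ 0.5169 -0.1346  0.097 ] q [-0.3   0.1   2.02 -0.    1.03  1.26] t 27.75
```

```bash
python3 -m handwheel '{"slide":[[0,0,0.03],[0,0,0.08],[0,0,0.13],[0,0,0.17],[0,0,0.195],[0,0,0.208],[0,0,0.215],[0,0,0.219],[0,0,0.219]],"turn":[[0,0,0],[0,0,0],[0,0,0],[0,0,0],[0,0,0],[0,0,0],[0,0,0],[0,0,0],[0,0,0]]}'; python3 -m handwheel '{"slide":[[0,0,0.002],[0,0,0.004],[0,0,0.006],[0,0,0.007],[0,0,0.008],[0,0,0.009],[0,0,0.009]],"turn":[[0,0,0],[0,0,0],[0,0,0],[0,0,0],[0,0,0],[0,0,0],[0,0,0]]}'
```

```text
clock: 28.65
tcp_pos: [0.5179, -0.1356, -0.0117]
tcp_rot: [1.0, 0.006, 0.001, 0.001]
contact_force: [-0.5, -0.1, -0.0]
opening: 0.0285
grip_force: 20.0
clock: 29.35
tcp_pos: [0.5172, -0.1354, -0.0166]
tcp_rot: [1.0, 0.006, 0.0, 0.001]
contact_force: [0.1, 0.3, 1.8]
opening: 0.0284
grip_force: 20.0
```

```bash
python3 -m handwheel '{"slide":[[0,0,0.001],[0,0,0.001],[0,0,0.001]],"turn":[[0,0,0],[0,0,0],[0,0,0]]}'; python3 -m handwheel '{"slide":[[0,0,0],[0,0,0],[0,0,0],[0,0,0],[0,0,-0.02],[0,0,-0.06],[0,0,-0.13],[0,0,-0.21],[-0.05,0,-0.28],[-0.12,0,-0.32],[-0.2,0,-0.34],[-0.26,0,-0.34],[-0.26,0,-0.34]],"turn":[[0,0,0],[0,0,0],[0,0,0],[0,0,0],[0,0,0],[0,0,0],[0,0,0],[0,0,0],[0,0,0],[0,0,0],[0,0,0],[0,0,0],[0,0,0]]}' 145
python3 - <<'E'
from h import *
im,d,p,W=wrist(); cv2.imwrite('pics/w6.png',im[:,:,::-1])
t=np.array([.4786,-.1348])
k=(W[...,2]>.03)&(W[...,2]<.045)&(abs(W[...,0]-t[0])<.1)&(abs(W[...,1]-t[1])<.07)
print(cv2.minAreaRect((W[k][:,:2]*1000).astype(np.float32)))
for nm,x in(('hs',.4411),('choke',.517)):
    r=(abs(W[...,0]-x)<.024)&(abs(W[...,1]+.1355)<.03)&(W[...,2]>.016)&(W[...,2]<.05); w=W[r]; print(nm,len(w),np.percentile(w,[1,50,99],axis=0))
E
```

```text
clock: 29.65
tcp_pos: [0.5172, -0.1354, -0.0167]
tcp_rot: [1.0, 0.006, 0.0, 0.001]
contact_force: [-2.7, 0.7, 7.4]
opening: 0.0282
grip_force: 20.0
clock: 30.95
tcp_pos: [0.3842, -0.1363, 0.1532]
tcp_rot: [1.0, 0.005, 0.0, 0.001]
contact_force: [0.9, -0.2, 0.5]
opening: 0.0382
grip_force: 0.0
((478.71014404296875, -134.7425537109375), (150.6097869873047, 92.76190948486328), 0.5828421115875244)
hs 566 [[ 0.42562291 -0.14731466  0.01660632]
 [ 0.4411486  -0.13518247  0.03139482]
 [ 0.45549858 -0.12388285  0.03318597]]
choke 857 [[ 0.50116308 -0.14895112  0.01668775]
 [ 0.51544678 -0.13511491  0.02318048]
 [ 0.52919186 -0.12105344  0.02490859]]
```

View pics/w6.png

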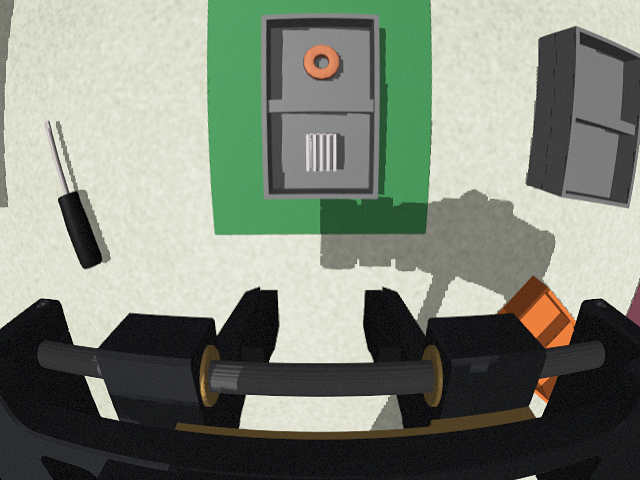

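The choke at (321,62) and the heat sink at (321,153), fins up, both lie flat in their pockets at the expected heights. The tray is centred on the mat and the pile of two stands at (590,120). Nothing touches the robot, so I'm handing in.

```bash
python3 -c "
from bench import arm
print(arm.hand_in())"
```

```text
the job is handed in; nothing more can be done
None
```

The kit is set and handed in at about 31 s: the top tray is upright in the middle of the green mat, with the heat sink (fins up) and the choke lying flat in separate pockets, and the relay was not touched; hand-in returned no verdict.

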